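Unclamp a saw guide bar and hold it up level for inspection

ROBOT

A 6-joint arm with a two-finger parallel gripper is mounted at the origin on the work surface. World frame = base frame: x ahead of the robot, y to its left, z up, the work surface at z = 0. Lengths are in m, angles in rad, forces in N, time in s.
With the tool pointing down it reaches from about 0.35 to 0.775 m from the base axis. Payload 7.3 kg.
Tool frame: the origin (TCP) lies between the finger pads; the fingertips stand 14 mm ahead of it and the grasp point (between the pads) lies 5 mm behind it; z points along the fingers, y is the line along which they close (so a half turn about z gives the same grasp; the last joint's range is limited). The gripper opens to 92 mm and grips with 3 to 60 N. Pads are 19 mm wide; open, the fingers measure 130 mm over their backs; the gripper's body (75 mm by 190 mm) begins 47 mm behind the grasp point.
Start: joints at [1.096, 0.342, 1.524, -0, 1.275, -0.146], TCP at [0.17, 0.497, 0.241] pointing down, gripper open.
Joint ranges: [-2.53, 2.53], [-0.77, 2.02], [0.04, 2.7], [-1, 4.14], [0.28, 2.66], [-3.11, 3.11]. Speed limits (rad/s): [2.57, 2.57, 3.14, 3.14, 3.14, 3.14].

INTERFACE

Orientations are given as [roll, pitch, yaw] about the fixed x, y, z axes, in that order (R = Rz(yaw) Ry(pitch) Rx(roll)).
In Python, from cell import robot, eyes gives the robot as it stands. The module is installed in compiled form; this text tells all that it offers.
- The arm moves only by the shell command python3 -m handwheel 'ROWS' [FORCE]. ROWS is JSON, one flat list of numbers, 5 for each row, row after row: the shift along the world's x, y, z in mm, then the turn about the world's z in rad, then the opening, from 0 (shut) to 1 (fully open). In form: [x, y, z, spin, jaw, x, y, z, spin, jaw, ...]. A call has 1 to 8 rows; each row shifts and turns the commanded pose from where the row before left it; what a row does not reach is not made up. A row lasts 1/10 s, in which the tool goes at most 50 mm and 8.59 degrees, less where a joint would pass 70% of its speed; a pose out of reach is approached as far as the arm can. A call with a gripper value outside its range is refused whole. The fingers move at their own pace and stop on an object; FORCE is the grip in N (left out, the last holds). Time passes only in rows, so rows that do not move let the fingers close. It gives the time, the measured TCP pose, the force, the opening and the grip force at its end, in the units of the state.
- robot.observe(): the state, without advancing time (a new reading comes with each control period).
- eyes.read_camera(name): name is "side" or "top" or "wrist"; returns (picture, depth): 400x640x3 uint8, blue, green, red; 400x640 float32, m along the optical axis (not along the pixel's ray), 0 where there is no reading.
- eyes.calibration(name): a dict with "fx", "fy", "cx", "cy" (pixels), "world_to_cam" (4x4, takes a point from world to camera coordinates). Camera axes: x right, y down, z forward; pixel columns grow to the right and rows downward; lengths in m; the calibration is good to about 2 mm. A picture is of the moment at which its call begins: read the wrist's pose just before it. calibration takes no time and is no camera call; for the wrist camera it gives the pose at the moment of the call.
- robot.hand_in(): hands the job in; it is judged then, once.
The state is a dict: "time": time; "qpos": joint angles; "qvel": joint speeds; "joint_efforts": joint torques, N m; "tool_pos": TCP position; "tool_rot": TCP orientation; "contact_force": force on the tool from outside, world axes, zero at the start; "torque": the same for the moment, N m; "opening": finger opening in m; "grip_force": force on a finger pad.
Only numpy, scipy, OpenCV 4.12 (cv2) and the standard library are available. Lean on these libraries where they do the work, as an engineer would, in place of code of your own. Each camera call takes 0.05 s, during which the arm holds its last target. There are 200 camera calls.

TASK

A saw guide bar lies in the blue dressing cradle, its tail held down by a sliding steel keeper. First turn the red clamp knob anticlockwise as far as it goes, so that the keeper is drawn back off the bar, and let go of the knob; then take the bar in the gripper, lift it straight up and finish while still holding it above the cradle, level and steady, about 15 cm above its rests. Keep the bar level on the way and leave the other things on the bench where they are.

Things in the scene. Friction and masses are not known exactly. Their poses are not given: they have to be found in the camera images.
- cradle: blue cast fixture fixed to the bench, 430 x 90 mm base plate 12 mm thick. Origin on the bench under the midpoint of its two rests; x along it towards the bar's round nose (to the robot's left, within 20 degrees), z up. Clamp block at x = -250 to -180 mm, 66 mm wide, top 87.5 mm above the bench
- cradle_mid (a point): point midway between the cradle's rests, level with their tops, 60 mm above the bench. The rests are 30 mm long, 95 mm either side of it along the cradle; steel lips at their sides (inner faces 29 mm from the centre line) rise 6 mm above their tops. Between them only the base plate lies below the bar
- knob_grip (a point): red clamp knob on the clamp block, 215 mm from the cradle's middle: an upright flat grip 52 mm long, 15 mm thick, 32 mm tall (99.5 to 131.5 mm above the bench), on a vertical axis. The point lies on that axis 117.5 mm above the bench and turns with the knob: its x lies along the 52 mm length, the fingers close along its y
- knob (a joint): turn of the knob, rad: 0 = keeper fully over the bar (knob length along the cradle), grows anticlockwise seen from above to a stop at 1.4; starts between 0 and 0.3; friction holds it where it is left (about 0.2 N m to turn)
- keeper (a joint): travel of the steel keeper, m, 0 to 0.042, geared to the knob (30 mm per rad): a flat slide 36 mm wide and 8 mm thick, underside 68 mm above the bench. At 0 it covers the last 20 mm or so of the bar's tail from above; from 0.036 on it is clear of the bar
- guide_bar: flat steel saw guide bar with red panel, 300 x 50 x 6 mm, 0.4 to 0.63 kg, flat on the two rests (underside 60 mm above the bench), 4 mm side play to the lips. Origin on its underside at the balance point, 155 mm from the square tail, 145 mm from the round nose; x towards the nose, y across its width, z up. Grip across the 50 mm width at the origin
- scabbard: orange plastic bar sheath, 340 x 75 x 16 mm, flat on the bench; origin under it; a bystander, to be left alone
- flat_file: flat file with red handle, 255 mm long, 22 mm high; origin under it; a bystander, to be left alone
- spray_can: upright can, 60 mm dia, 150 mm high; origin at the centre of its foot; a bystander, to be left alone
- battery: black and yellow tool battery, 115 x 75 x 63 mm; origin under its centre; a bystander, to be left alone
- felling_wedge: orange plastic wedge, 140 x 60 x 31 mm; origin under its centre; a bystander, to be left alone
- parts_tray: black two-part tray, 160 x 120 x 40 mm; origin under its centre; a bystander, to be left alone

How it is judged:
On the way, in this order (a step that is already met when the one before it is completed fails the run):
1. the knob is turned to its stop and the keeper is clear, the bar still in its rests (value of joint knob above 1.22 rad and value of joint keeper above 0.036 m and height (world z) of guide_bar below 0.075 m), for 0.1 s.
2. the bar is lifted clear of the cradle in the fingers (height (world z) of guide_bar above 0.1 m and contact force between guide_bar and the fingers above 2 N and contact force between guide_bar and cradle below 0.2 N), for 0.2 s.
At the end, for the whole second after the job is handed in: The fingers alone hold the bar 10 to 20 cm above its rests, within 60 mm of straight above the cradle's middle, level to 0.09 rad, below 20 mm/s and 0.15 rad/s, bar and fingers clear of the cradle; knob at 1.2 rad or more; bystanders within 30 mm of where they began (height (world z) of guide_bar between 0.16 and 0.26 m and horizontal distance between guide_bar and cradle_mid below 0.06 m and angle between guide_bar's own z axis and vertical below 0.09 rad and linear speed of guide_bar below 0.02 m/s and angular speed of guide_bar below 0.15 rad/s and contact force between guide_bar and the fingers above 2 N and contact force between each of guide_bar, the fingers and cradle below 0.2 N and value of joint knob above 1.2 rad and distance of each of scabbard, flat_file, spray_can, battery, felling_wedge, parts_tray from where it was at the start of the episode below 0.03 m); the arm keeps its last pose, push and grip.
It fails at once if the bar tips more than 0.3 rad from level (angle between guide_bar's own z axis and vertical above 0.3 rad).
It fails at once if another thing on the bench is moved by more than 30 mm (distance of any of scabbard, flat_file, spray_can, battery, felling_wedge, parts_tray from where it was at the start of the episode above 0.03 m).
It also fails if it takes over 58 s, if anything falls off the work surface, if the arm or the gripper's body presses on something with over 40 N, if the wrist force passes 120 N, or if a joint passes its speed limit or range.

## Working session

There is one attempt and no reset: what is moved stays moved. The work goes in short steps, Python scripts to look and compute and a shell command to move; the robot and the scene stay as the last step left them, time stands still between calls to the robot, and variables do not carry over. Pictures are saved under pics/ and viewed, at most 10 in all, crops included, and the job is handed in when it is done.

```bash
mkdir -p pics
cat > h.py <<'E'
import numpy as np, cv2
from cell import robot, eyes
def grab(n):
    p,d=eyes.read_camera(n); c=eyes.calibration(n); return p,d,c
def pts(d,c):
    v,u=np.indices(d.shape); P=np.stack([(u-c["cx"])/c["fx"]*d,(v-c["cy"])/c["fy"]*d,d,np.ones_like(d)],-1)
    return (P@np.linalg.inv(np.array(c["world_to_cam"])).T)[...,:3]
E
python3 - <<'E'
from h import *
s=robot.observe(); print({k:np.round(v,3).tolist() for k,v in s.items()})
p,d,c=grab("top"); cv2.imwrite("pics/top.png",p); np.savez("top.npz",p=p,P=pts(d,c))
print(np.round(np.linalg.inv(np.array(c["world_to_cam"])),3))
E
```

```text
{'time': 0.0, 'qpos': [1.096, 0.343, 1.525, 0.0, 1.275, -0.146], 'qvel': [-0.0, -0.0, 0.001, 0.0, -0.001, 0.002], 'joint_efforts': [0.001, -43.125, -24.422, 0.072, 0.056, -0.0], 'tool_pos': [0.169, 0.497, 0.24], 'tool_rot': [-3.14, -0.0, 2.813], 'contact_force': [-0.256, -0.494, 0.463], 'torque': [-0.005, -0.016, 0.037], 'grip_force': 0.0, 'opening': 0.092}
[[ 0.023 -0.992  0.121  0.414]
 [-1.    -0.022  0.006 -0.003]
 [-0.003 -0.121 -0.993  1.539]
 [ 0.     0.     0.     1.   ]]
```

View pics/top.png

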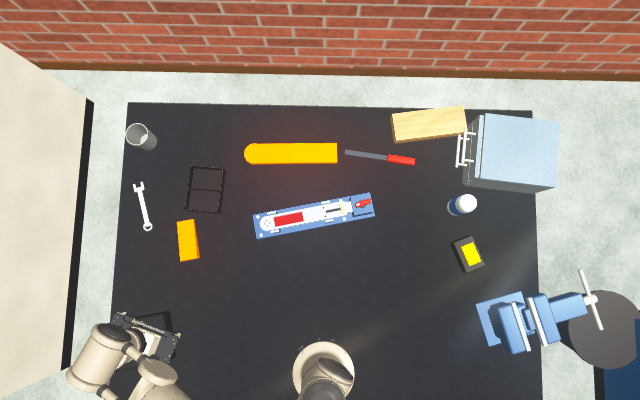

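The top view shows the cradle from (255,226) to (373,204), with the knob at about (362,204) on the right and the bar's nose at about (262,223) on the left. I'll measure it from the depth.

Run:
```python
from h import *
z=np.load("top.npz"); p=z["p"].astype(int); P=z["P"]
b,g,r=p[...,0],p[...,1],p[...,2]
roi=np.zeros(b.shape,bool); roi[185:245,245:385]=1
blue=roi&(b>r+40)&(b>100)
red=roi&(r>130)&(g<80)&(b<90)
Z=P[...,2]
def rect(m,n):
    q=P[m][:,:2].astype(np.float32)*1000
    c,s,a=cv2.minAreaRect(q); print(n,m.sum(),np.round(c,1),np.round(s,1),round(a,1),"z",np.round(np.percentile(Z[m],[5,50,95]),3), "mean",np.round(q.mean(0),1))
n,l=cv2.connectedComponents(red.astype(np.uint8))
for i in range(1,n):
    if (l==i).sum()>8: rect(l==i,"red%d"%i)
rect(blue,"blue"); rect(roi&(Z>.006),"all cradle"); rect(roi&(Z>.075),"block"); rect(roi&(Z>.1),"knob")
rect(roi&(Z>.058)&(Z<.075)&~blue,"bar")
s=cv2.resize(z["p"][185:245,245:385],None,fx=5,fy=5,interpolation=cv2.INTER_CUBIC); 
q,d,c=grab("side"); np.savez("side.npz",p=q,P=pts(d,c))
s2=cv2.resize(q,(700,437)); cv2.imwrite("pics/two.png",np.vstack([s[:160*1+140],cv2.resize(q,(700,300))][0:2]))
```

```text
red2 10 [ 580.7 -113.7] [ 4.2 17.5] 20.6 z [0.126 0.131 0.133] mean [ 580.9 -114. ]
red3 21 [ 569.8 -115.1] [12.2 45.6] 6.2 z [0.106 0.128 0.133] mean [ 570.1 -113.1]
red4 239 [494.4  76.3] [212.9  76.6] 64.6 z [0.06  0.066 0.071] mean [520.2 131.4]
blue 1440 [497.1  39.2] [180.2 428.4] 12.4 z [0.006 0.013 0.09 ] mean [535.6  34.2]
all cradle 3181 [531.   42.8] [234.9 495.4] 0.8 z [0.007 0.063 0.091] mean [537.  47.]
block 518 [489.1  14.9] [153.6 380. ] 18.6 z [0.076 0.088 1.539] mean [ 563.2 -100. ]
knob 124 [510.6 -61.2] [ 33.2 222.2] 50.6 z [0.104 0.132 1.539] mean [530.7 -84.4]
bar 1288 [535.5  72.8] [ 70.9 320.2] 12.3 z [0.061 0.066 0.072] mean [533.3  81.8]
```

View pics/two.png

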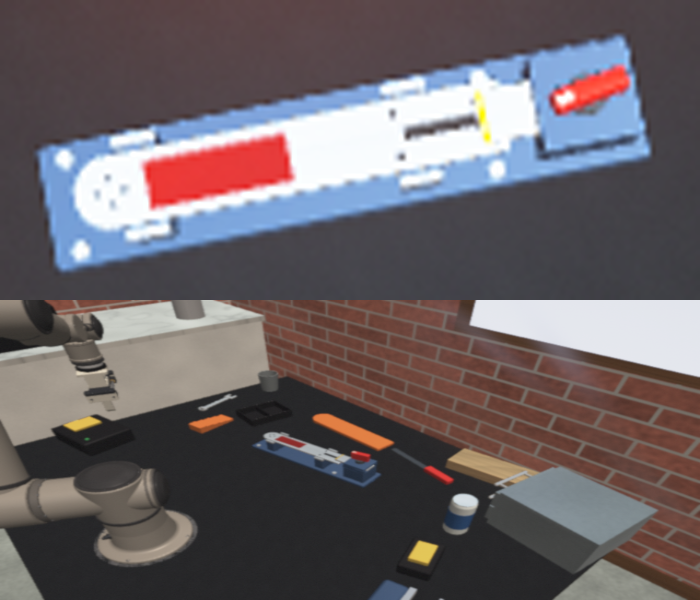

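The crop shows four lips at (133,138), (403,86), (149,232) and (420,182), and the knob from (553,102) to (628,76). Next I'll intersect those pixel rays with the known heights.

```bash
cat >> h.py <<'E'
def ray(c,u,v,z):
    T=np.linalg.inv(np.array(c["world_to_cam"])); d=T[:3,:3]@[(u-c["cx"])/c["fx"],(v-c["cy"])/c["fy"],1]
    return T[:3,3]+d*(z-T[2,3])/d[2]
E
python3 - <<'E'
from h import *
c=eyes.calibration("top")
f=lambda x,y,z: ray(c,(x+.5)/5-.5+245,(y+.5)/5-.5+185,z)[:2]*1000
L=[f(*q,.066) for q in [(133,138),(149,232),(403,86),(420,182)]]
mid=np.mean(L,0); a=(L[0]+L[1]-L[2]-L[3]); yaw=np.arctan2(a[1],a[0])
print("mid",mid,"yaw",yaw, "span",np.hypot(*a)/2)
B=[f(*q,.012) for q in [(38,148),(57,270),(649,156)]]+[f(627,38,.0875)]
print("corners",np.round(B,1), np.arctan2(*(B[1]-B[2])[::-1]), np.arctan2(*(B[0]-B[3])[::-1]))
ex=np.array([np.cos(yaw),np.sin(yaw)]); print("knob pred",mid-215*ex)
k1,k2=f(556,101,.1315),f(625,78,.1315); print("knob",k1,k2,(k1+k2)/2,"yaw",np.arctan2(*(k1-k2)[::-1]), np.hypot(*(k1-k2)))
z=np.load("top.npz"); P=z["P"]; Z=P[...,2]; roi=np.zeros(Z.shape,bool); roi[185:245,245:385]=1
for lo,hi,n in [(.12,.14,"knob"),(.08,.095,"block")]:
    m=roi&(Z>lo)&(Z<hi); q=P[m][:,:2].astype(np.float32)*1000; print(n,m.sum(),cv2.minAreaRect(q),q.mean(0))
s=robot.observe(); R=s["tool_rot"]; print(R)
E
```

```text
mid [530.69146297  92.22724007] yaw 1.7802470005387256 span 188.63348343049995
corners [[ 539.2  265.7]
 [ 453.1  248.5]
 [ 543.3 -169.1]
 [ 617.  -145.2]] 1.7835184672658302 1.7579435821625737
knob pred [ 575.3948242  -118.07399505]
knob [568.0634766  -94.68246607] [ 584.30047527 -139.85897181] [ 576.18197593 -117.27071894] yaw 1.9158316713212091 48.005799616040235
knob 74 ((577.2507934570312, -116.80364990234375), (15.127063751220703, 50.68186950683594), 22.226917266845703) [ 577.00574 -116.68985]
block 315 ((573.3402709960938, -98.7452392578125), (65.54283905029297, 108.87067413330078), 12.614581108093262) [ 575.7484  -114.47759]
[-3.14024768e+00 -1.68571286e-04  2.81277464e+00]
```

```bash
python3 -m handwheel '[25,-38,0,-0.055,1,25,-38,0,-0.055,1,25,-38,0,-0.055,1,25,-38,0,-0.055,1,25,-38,0,-0.055,1,25,-38,0,-0.055,1,25,-38,0,-0.055,1,25,-38,0,-0.055,1]' 40
python3 -m handwheel '[25,-38,0,-0.055,1,25,-38,0,-0.055,1,25,-38,0,-0.055,1,25,-38,0,-0.055,1,25,-38,0,-0.055,1,25,-38,0,-0.055,1,25,-38,0,-0.055,1,0,0,0,0,1]'
python3 - <<'E'
from h import *
s=robot.observe(); print(s["tool_pos"],s["tool_rot"],s["time"])
p,d,c=grab("wrist"); cv2.imwrite("pics/w1.png",p); np.savez("w1.npz",p=p,P=pts(d,c),T=c["world_to_cam"])
P=pts(d,c);Z=P[...,2];b,g,r=[p[...,i].astype(int) for i in range(3)]
m=(Z>.12)&(Z<.14)&(r>100)&(g<90); q=P[m][:,:2].astype(np.float32)*1000; print(m.sum(),cv2.minAreaRect(q),q.mean(0))
E
```

```text
time: 0.9
tool_pos: [0.37, 0.1912, 0.2407]
tool_rot: [3.142, -0.0, 2.371]
contact_force: [1.3, 0.8, -0.5]
opening: 0.0916
grip_force: 0.0
time: 1.7
tool_pos: [0.5464, -0.0776, 0.2396]
tool_rot: [-3.141, 0.001, 1.982]
contact_force: [-0.3, -0.1, -0.4]
opening: 0.0919
grip_force: 0.0
[ 0.54643066 -0.0775909   0.23956914] [-3.14122021e+00  1.23120306e-03  1.98191292e+00] 1.7
128 ((575.0770874023438, -111.6232681274414), (14.298994064331055, 44.28343200683594), 21.722854614257812) [ 569.8775   -101.256805]
```

View pics/w1.png

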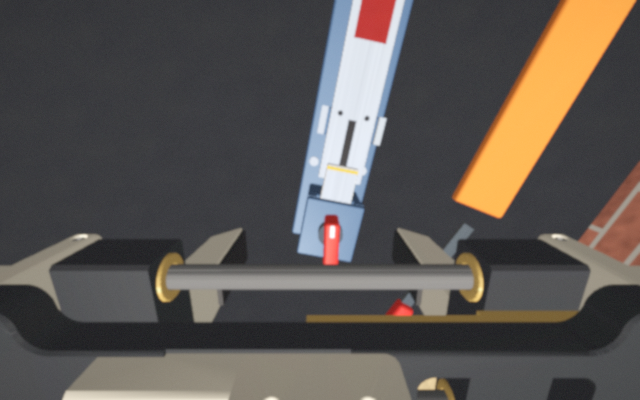

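The wrist view shows the knob at about (331,235), partly behind the gripper rod. Its yaw is about 1.95 and its axis is near (577,-117), which agrees with the top view. I'll move over it and go down.

```bash
python3 -m handwheel '[15,-20,0,-0.015,1,15.5,-19.5,0,-0.015,1,0,0,-30,0,1,0,0,-35,0,1,0,0,-35,0,1,0,0,-25,0,1,0,0,0,0,1]'
python3 -m handwheel '[0,0,0,0,0.5,0,0,0,0,0.1,0,0,0,0,0.05,0,0,0,0,0.05,0,0,0,0,0.05,0,0,0,0,0.05]' 30
```

```text
time: 2.45
tool_pos: [0.5721, -0.1105, 0.1122]
tool_rot: [-3.135, -0.006, 1.959]
contact_force: [0.4, -0.1, 0.1]
opening: 0.0917
grip_force: 0.0
time: 3.05
tool_pos: [0.5751, -0.1127, 0.1161]
tool_rot: [3.141, 0.0, 1.958]
contact_force: [-0.5, 0.0, 0.1]
opening: 0.0484
grip_force: 0.0
```

```bash
python3 -m handwheel '[2,-4,-2,-0.01,0.3,0,0,0,0,0.05,0,0,0,0,0,0,0,0,0,0,0,0,0,0,0,0,0,0,0,0,0,0,0,0,0]' 30
```

```text
time: 3.75
tool_pos: [0.5767, -0.1168, 0.1138]
tool_rot: [-3.141, 0.0, 1.948]
contact_force: [-4.0, -2.8, 3.3]
opening: 0.0146
grip_force: 30.2
```

```bash
python3 -m handwheel '[0,0,0,0.08,0,0,0,0,0.1,0,0,0,0,0.1,0,0,0,0,0.1,0,0,0,0,0.1,0,0,0,0,0.1,0,0,0,0,0.1,0,0,0,0,0,0]' 40; python3 -c "
from h import *
s=robot.observe();print(s['torque'])"
```

```text
time: 4.55
tool_pos: [0.5759, -0.1176, 0.1138]
tool_rot: [-3.139, -0.001, 2.631]
contact_force: [-7.2, -5.8, 4.3]
opening: 0.0147
grip_force: 40.4
[-0.84550975  1.04858844  0.1676052 ]
```

```bash
python3 -m handwheel '[-1,-1,0,0.1,0,0,0,0,0.1,0,0,0,0,0.1,0,0,0,0,0.1,0,0,0,0,0.08,0,0,0,0,0.05,0,0,0,0,0.03,0,0,0,0,0,0]' 40; python3 -c "
from h import *
s=robot.observe();print(s['torque'])"
```

```text
time: 5.35
tool_pos: [0.5756, -0.1185, 0.1138]
tool_rot: [-3.141, -0.001, -3.095]
contact_force: [-3.4, -4.7, 3.0]
opening: 0.0146
grip_force: 40.4
[-0.71803705  0.71776419 -0.14021001]
```

```bash
python3 -m handwheel '[0,0,0,0.04,0,0,0,0,0.04,0,0,0,0,0,0]' 40; python3 -c "
from h import *
s=robot.observe();print(s['torque'])"
```

```text
time: 5.65
tool_pos: [0.5756, -0.1185, 0.1138]
tool_rot: [-3.141, -0.001, -3.017]
contact_force: [-5.2, -4.6, 2.6]
opening: 0.0153
grip_force: 42.8
[-0.76377952  0.643902   -1.19801096]
```

The torque jumped to 1.2 N m and the pads were forced apart slightly, so the knob is at its stop. I'll let go and go up.

```bash
python3 -m handwheel '[0,0,0,0,1,0,0,0,0,1,0,0,0,0,1,0,0,0,0,1,0,0,0,0,1,0,0,0,0,1,0,0,0,0,1,0,0,0,0,1]'
python3 -m handwheel '[0,0,20,0,1,0,0,40,0,1,0,0,40,0,1,-8,35,10,-0.14,1,-8,35,10,-0.14,1,-8,35,10,-0.14,1,-8,35,0,-0.14,1,0,0,0,-0.14,1]'
python3 -m handwheel '[0,0,0,-0.14,1,0,0,0,-0.14,1,0,0,0,-0.14,1,0,0,0,-0.14,1,0,0,0,-0.14,1,0,0,0,0,1]'
python3 - <<'E'
from h import *
s=robot.observe(); print(s["tool_pos"],s["tool_rot"],s["time"])
p,d,c=grab("wrist"); cv2.imwrite("pics/w2.png",p); np.savez("w2.npz",p=p,P=pts(d,c))
q,d,c=grab("top"); np.savez("top2.npz",p=q,P=pts(d,c)); cv2.imwrite("pics/t2.png",cv2.resize(q[185:245,245:385],None,fx=5,fy=5,interpolation=cv2.INTER_CUBIC))
E
```

```text
time: 6.45
tool_pos: [0.576, -0.1176, 0.1137]
tool_rot: [3.141, -0.0, -3.015]
contact_force: [0.3, -0.6, 0.2]
opening: 0.0745
grip_force: 0.0
time: 7.25
tool_pos: [0.543, 0.0262, 0.2444]
tool_rot: [3.14, -0.0, 2.566]
contact_force: [0.3, -0.6, -0.6]
opening: 0.0921
grip_force: 0.0
time: 7.85
tool_pos: [0.544, 0.0224, 0.2438]
tool_rot: [3.141, 0.0, 1.867]
contact_force: [0.2, -0.4, 1.1]
opening: 0.0917
grip_force: 0.0
[0.54398842 0.02239419 0.24379128] [3.14142199e+00 5.25934121e-05 1.86651463e+00] 7.85
```

View pics/w2.png

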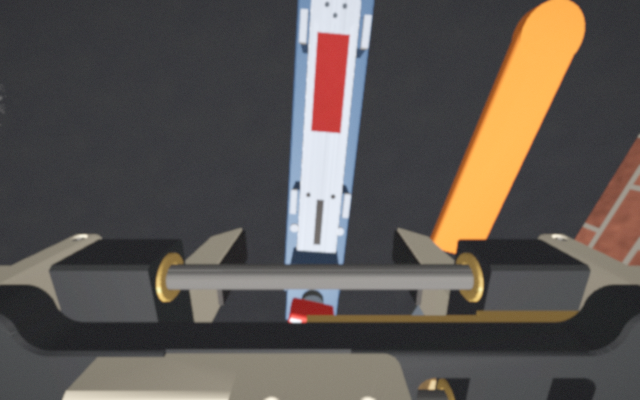

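View pics/t2.png

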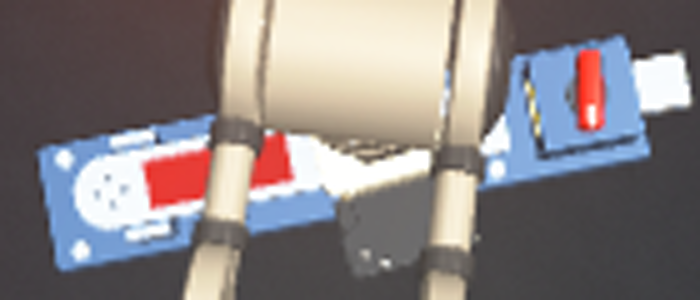

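The keeper is drawn back and now sticks out behind the block, and the knob stands across the cradle. In the wrist view the bar's square tail is at row ~252, columns 297–338, with bar edges at (311,10) and (360,10). I'll compute the bar pose.

Run:
```python
from h import *
c=eyes.calibration("wrist"); t=eyes.calibration("top")
tail=[ray(c,*q,.066)[:2]*1000 for q in [(297,251),(337,253)]]; tm=np.mean(tail,0); print("tail",tail,tm,np.hypot(*(tail[0]-tail[1])))
far=np.mean([ray(c,*q,.066)[:2]*1000 for q in [(311,20),(359,20)]],0); d=far-tm; yaw=np.arctan2(d[1],d[0]); print("yaw",yaw)
nose=ray(t,(74.5)/5+245-.4,(195)/5+185-.4,.066)[:2]*1000; print("nose",nose,np.hypot(*(nose-tm)),"yaw tail-nose",np.arctan2(*(nose-tm)[::-1]))
e=np.array([np.cos(yaw),np.sin(yaw)]); print("origin from tail",tm+155*e,"from nose",nose-145*e)
lips=[ray(c,*q,.066)[:2]*1000 for q in [(294,202),(347,206),(304,27),(367,32)]]; m=np.mean(lips,0); print("cradle mid",m)
z=np.load("w2.npz"); P=z["P"];p=z["p"].astype(int);Z=P[...,2]
m=(Z>.06)&(Z<.071)&(p[...,0]>150)&(np.indices(Z.shape)[1]>270)&(np.indices(Z.shape)[1]<400); m[255:]=0
q=P[m][:,:2].astype(np.float32)*1000; print(m.sum(),cv2.minAreaRect(q))
n=np.array([-e[1],e[0]]); a=(q-tm)@e; b=(q-tm)@n; print("a range",np.percentile(a,[.5,99.5]),"b near mid",np.percentile(b[(a>120)&(a<190)],[1,99]))
```

```text
tail [array([544.14495754, -70.67653215]), array([594.25600075, -58.13020315])] [569.20047914 -64.40336765] 51.65778763051404
yaw 1.7992770439870338
nose [503.12085403 229.75914941] 301.4931231341841 yaw tail-nose 1.7917647151285632
origin from tail [534.09329125  86.56843554] from nose [535.96306206  88.52746256]
cradle mid [533.59897196  91.16780511]
8919 ((536.6229858398438, 73.57172393798828), (72.1032485961914, 280.7406005859375), 12.619413375854492)
a range [  3.38255232 280.08683367] b near mid [-23.76036842  25.49238402]
```

```bash
python3 -m handwheel '[-4,32,0,-0.035,1,-5,33,0,-0.04,1,0,0,0,0,1,0,0,-30,0,1,0,0,-40,0,1,0,0,-30,0,1,0,0,0,0,1,0,0,0,0,1]'
```

```text
time: 8.75
tool_pos: [0.5354, 0.087, 0.1443]
tool_rot: [-3.142, 0.0, 1.794]
contact_force: [-0.9, -0.0, 0.1]
opening: 0.0919
grip_force: 0.0
```

```bash
python3 -m handwheel '[0,0,-30,0,1,0,0,-30,0,1,0,0,-20,0,1,0,0,-6,0,1,0,0,0,0,1,0,0,0,0,0.6]' 45
python3 -m handwheel '[0,0,0,0,0.5,0,0,0,0,0.4,0,0,0,0,0.3,0,0,0,0,0.3,0,0,0,0,0.3,0,0,0,0,0.3,0,0,0,0,0.3]' 45
```

```text
time: 9.35
tool_pos: [0.5364, 0.0874, 0.0596]
tool_rot: [3.138, 0.001, 1.793]
contact_force: [0.3, -0.3, 1.7]
opening: 0.0875
grip_force: 0.0
time: 10.05
tool_pos: [0.5336, 0.0872, 0.0577]
tool_rot: [-3.138, -0.0, 1.793]
contact_force: [-5.7, -1.9, 4.7]
opening: 0.049
grip_force: 45.0
```

```bash
python3 -m handwheel '[-1,0,0,0,0.3,0,0,2,0,0.3,0,0,4,0,0.3,0,0,6,0,0.3,0,0,0,0,0.3]' 55; python3 -c "
from h import *
s=robot.observe();print(s['torque'])"
```

```text
time: 10.55
tool_pos: [0.5346, 0.0875, 0.0705]
tool_rot: [3.14, 0.0, 1.793]
contact_force: [0.7, -0.3, -5.3]
opening: 0.0489
grip_force: 55.0
[-0.10363449  0.04805623 -0.00172163]
```

```bash
python3 -m handwheel '[0,0,10,0,0.3,0,0,15,0,0.3,0,0,20,0,0.3,0,0,20,0,0.3,0,0,20,0,0.3,0,0,20,0,0.3,0,0,15,0,0.3,0,0,10,0,0.3]' 55
python3 -m handwheel '[0,0,6,0,0.3,0,0,2,0,0.3,0,0,0,0,0.3,0,0,0,0,0.3,0,0,0,0,0.3,0,0,0,0,0.3,0,0,0,0,0.3,0,0,0,0,0.3]'
python3 - <<'E'
from h import *
s=robot.observe(); print(s["tool_pos"],s["torque"],s["grip_force"],s["opening"])
p,d,c=grab("side"); q,e,c2=grab("wrist")
cv2.imwrite("pics/end.png",np.hstack([cv2.resize(p[90:250,180:440],(400,246)),cv2.resize(q,(400,246))]))
P=pts(e,c2); Z=P[...,2]; m=(Z>.18)&(Z<.26)&(q.min(-1)>150); m[230:]=0
A=np.c_[P[m][:,:2],np.ones(m.sum())]; k=np.linalg.lstsq(A,P[m][:,2],rcond=None)[0]; print("plane",k,m.sum(),np.median(P[m],0))
E
```

```text
time: 11.35
tool_pos: [0.5343, 0.0875, 0.2015]
tool_rot: [3.14, 0.0, 1.793]
contact_force: [0.4, 1.0, -4.9]
opening: 0.0491
grip_force: 55.0
time: 12.15
tool_pos: [0.534, 0.0874, 0.2076]
tool_rot: [-3.141, -0.0, 1.793]
contact_force: [-0.4, 0.3, -5.8]
opening: 0.0489
grip_force: 55.0
[0.53399263 0.08738394 0.20761831] [-0.08342828  0.01923731  0.01167605] 54.99784290790558 0.04887677412577547
plane [0.00472659 0.00193864 0.21316552] 13066 [0.51196839 0.18579216 0.21593761]
```

View pics/end.png

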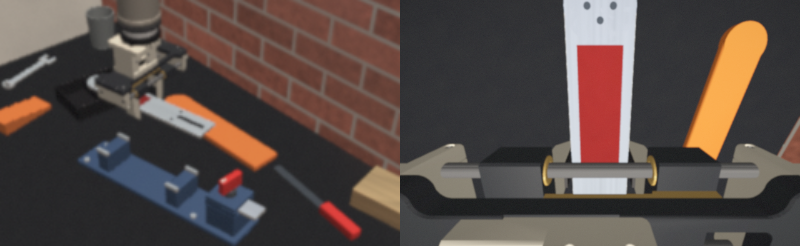

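The bar is held level (slope under 0.005 rad), its top about 0.216 m up and over the empty cradle. The knob is across and the bystanders look undisturbed.

```bash
python3 -c "
from cell import robot
print(robot.hand_in())"
```

```text
the job is handed in; nothing more can be done
None
```

The job is handed in: the knob was turned to its stop and released with the keeper drawn back, and the bar is held level and steady about 15 cm above its rests; the hand-in returned no verdict.

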